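# Set the stop posts and stack the fitting cases

## Robot

A 7-joint arm with a two-finger parallel gripper is mounted at the origin on the work surface. World frame = base frame: x ahead of the robot, y to its left, z up, the work surface at z = 0. Lengths are in m, angles in degrees, forces in N, time in s.
With the tool pointing down it reaches from about 0.35 to 0.775 m from the base axis. Payload 3.1 kg.
Tool frame: the origin (TCP) lies on the centre line of the jaws, within the pads' length; the fingertips stand 17 mm ahead of it and the grasp point (between the pads) lies 2 mm behind it (robot.tip_reach is the distance from the TCP to the fingertips, in m); z points along the fingers, y is the line along which they close (so a half turn about z gives the same grasp; the last joint's range is limited). The gripper opens to 85 mm and grips with 20 to 120 N. Pads are 22 mm wide; open, the fingers measure 114 mm over their backs; the gripper's body (76 mm by 85 mm) begins 54 mm behind the grasp point. The pads swing forward as they close: fully open they stand 13 mm farther back than shut.
Start: joints at [74.444, 17.813, 0.802, 86.603, -0.252, 75.585, -1.558], TCP at [0.125, -0.536, 0.248] pointing down, gripper open.
Joint ranges: [-154.91, 154.91], [-16.99, 109.72], [-72.82, 74.43], [7.12, 147.25], [-82.49, 262.49], [11.32, 116.49], [-174.64, 174.64]. Speed limits (degrees/s): [159.86, 159.86, 180, 180, 180, 180, 180].

## Interface

Orientations are given as [roll, pitch, yaw] about the fixed x, y, z axes, in that order (R = Rz(yaw) Ry(pitch) Rx(roll)).
In Python, from station import robot, fingers, vision, workorder, recognise gives the robot as it stands. Calls block until the motion is done:
- robot.move_to(position, orientation): joint-space move of the TCP to a pose.
- robot.line_to(position, orientation=None, velocity=0.15, f_stop=None): straight line of the TCP; orientation=None keeps the orientation; velocity is the mean speed in m/s. With f_stop (N) it stops when the force on the tool has changed by that much, and returns True; else False.
- robot.move_j(angles): joint-space move.
- fingers.gripper_to(opening, force=None): opening from 0.0 (shut) to 1.0 (fully open); force is the grip in N (None keeps the last); returns when the fingers have stopped.
- robot.pause(seconds).
- robot.inverse_kinematics(position, orientation): joint angles nearest the present ones, or None.
- vision.grab_frame(name): name is "scene" or "top" or "wrist"; returns the picture (420x560x3 uint8, red, green, blue); there is no depth.
- vision.calibration(name): a dict with "mtx" (3x3 intrinsics, pixels), "k1" (the pictures are not rectified: a ray, as slopes to the right and down, at radius r is drawn at 1 + k1 r^2 times it, then the intrinsics apply), "extrinsics" (4x4, takes a point from world to camera coordinates); the wrist camera has in their place "T_tool_cam" (4x4, takes a point from camera to tool coordinates, whose origin is the TCP and whose axes are the flange's). Camera axes: x right, y up, looking along -z (the intrinsics and any distortion apply to the point x, -y, -z); pixel columns grow to the right and rows downward; lengths in m; the calibration is good to about 2 mm. A picture is of the moment at which its call begins: read the wrist's pose just before it. calibration takes no time and is no camera call.
A pose or a line that the arm cannot do raises robot.PlanningError and nothing moves.
- workorder.close_job(): hands the job in; it is judged then, once.
Trained networks look in the newest picture that a camera, given by its name, has taken for a name from the list of things; names that differ only in an ending like _2 or _b are one class to them, and where a whole thing is asked for, a point or a joint stands for the part that bears it (a point fixed in the world has none). Each returns a list of dicts, best first, with "p" (0 to 1); they miss things now and then, are a little off and sometimes report something else, mostly with a low value. They report only what shows in the picture. A call takes as long as a camera call. They do not tell look-alikes from the thing itself.
- recognise(label, camera): "rect" ([centre column, centre row, width, height] in pixels, round what is visible of it).
Readings, each from a call of its own:
- robot.current_time_s(): time.
- robot.current_joint_positions(): joint angles.
- robot.current_dq(): joint speeds.
- robot.current_joint_torque(): joint torques, N m.
- robot.current_tool_pos(): TCP position.
- robot.current_eef_rot(): TCP orientation.
- robot.current_contact_force(): force on the tool from outside, world axes, zero at the start.
- robot.current_torque(): the same for the moment, N m.
- robot.current_finger_gap(): opening from 0.0 (shut) to 1.0 (fully open).
- robot.current_gripper_force(): force on a finger pad.
Only numpy, scipy, OpenCV 4.12 (cv2) and the standard library are available. Lean on these libraries where they do the work, as an engineer would, in place of code of your own. Each camera call takes 0.05 s, during which the arm holds its last target. There are 200 camera calls.

## Task

Make up the case stack on the slotted steel plate. First, while all the cases are still on the bench, drop each of the two stop posts into the slot, one at each white line, and twist it a quarter turn so that its foot locks square across the slot with its flange down on the plate. Then stack every grey fitting case in one square column on the outline in the middle of the plate, lengthwise along the slot between the posts, and leave the spray can, tape roll and wrench alone.

Things in the scene. Friction and masses are not known exactly. Their poses are not given: they have to be found in the camera images.
- plate: steel T-slot plate fixed to the bench, 92 wide x 320 long x 28 high; origin at the centre of its underside, x across the slot, y along the slot, z up. The slot runs along y in the middle of its top, 36 wide and 300 long (closed at both ends); under the 8 thick lips that form the top it opens into a channel 80 wide and 16 deep.
- plate_mid (a point): centre of the plate's top face (28 above the bench), in the middle of the slot's length; a thin dark outline of 124 x 68 on the plate, long way along the slot, marks the case place around it
- mark_left (a point): point at the plate's top face, over the middle of the slot, 105 from plate_mid towards the plate's +y end, at a white line across the plate
- mark_right (a point): the same, 105 from plate_mid towards the plate's -y end, at the other white line
- post1: quarter-turn stop post, 0.25 kg, loose, standing on its foot. Origin: centre of the foot's underside, z up, x along the foot. From below: T-nut foot 60 (x) x 30 (y) x 10 high; neck of diameter 28, 10 high; round flange of diameter 56, from 20 to 26 above the origin; black grip bar 56 (x) x 24 (y), parallel to the foot, from 26 to 66, steel strip on top to 67.5
- post2: second stop post, same as post1. With its foot along the slot a post drops in until the flange lies on the plate (origin 8 above the bench); the foot is then 2 below the lips and turns freely, either way; after a quarter turn foot and bar lie across the slot and it cannot be lifted out
- case1: closed grey fitting case (about 0.25 to 0.5 kg), 120 (x) x 64 (y) x 36 high, flat on the bench, flat top with a paper label, flat bottom (it may be stacked either side up); origin at the centre of its underside, z up. Up to five alike; absent ones read None.
- case2: closed grey fitting case (about 0.25 to 0.5 kg), 120 (x) x 64 (y) x 36 high, flat on the bench, flat top with a paper label, flat bottom (it may be stacked either side up); origin at the centre of its underside, z up. Up to five alike; absent ones read None.
- case3: closed grey fitting case (about 0.25 to 0.5 kg), 120 (x) x 64 (y) x 36 high, flat on the bench, flat top with a paper label, flat bottom (it may be stacked either side up); origin at the centre of its underside, z up. Up to five alike; absent ones read None.
- case4: closed grey fitting case (about 0.25 to 0.5 kg), 120 (x) x 64 (y) x 36 high, flat on the bench, flat top with a paper label, flat bottom (it may be stacked either side up); origin at the centre of its underside, z up. Up to five alike; absent ones read None.
- case5: closed grey fitting case (about 0.25 to 0.5 kg), 120 (x) x 64 (y) x 36 high, flat on the bench, flat top with a paper label, flat bottom (it may be stacked either side up); origin at the centre of its underside, z up. Up to five alike; absent ones read None.
- spray: bystander: spray can 54 across, 170 high, standing; origin at the centre of its underside
- tape: bystander: roll of black tape, 100 across, 45 high, lying flat; origin at the centre of its underside
- wrench: bystander: steel wrench 200 long lying flat; origin at the underside of its middle
Not all that is in view belongs to the job. Leave any red look-alike of the case1 alone. What is shaped like the case5 but orange is not meant.

How it is judged (in metres and radians):
On the way:
1. both stop posts are down in the slot, one at each white line, and locked across it, with all cases still on the bench (z of post1 in the frame of plate between 0.004 and 0.012 m and angle between each of post1, post2's own z axis and vertical below 0.1 rad and angle between the x axis of each of post1, post2 and the x axis of plate, either way round below 0.25 rad and z of post2 in the frame of plate between 0.004 and 0.012 m and ((horizontal distance between post1 and mark_left below 0.014 m and horizontal distance between post2 and mark_right below 0.014 m) or (horizontal distance between post1 and mark_right below 0.014 m and horizontal distance between post2 and mark_left below 0.014 m)) and horizontal distance between each of case1, case2, case3, case4, case5 and plate_mid above 0.1 m), for 0.2 s.
At the end, for the whole second after the job is handed in: Posts upright, flange on the plate, within 0.25 rad of square across the slot, one within 14 mm of each white line; every case level on the plate or another case, centre within 15 mm of the plate's middle, within 0.14 rad of the slot's direction, at rest (z of post1 in the frame of plate between 0.004 and 0.012 m and angle between each of post1, post2's own z axis and vertical below 0.1 rad and angle between the x axis of each of post1, post2 and the x axis of plate, either way round below 0.25 rad and z of post2 in the frame of plate between 0.004 and 0.012 m and ((horizontal distance between post1 and mark_left below 0.014 m and horizontal distance between post2 and mark_right below 0.014 m) or (horizontal distance between post1 and mark_right below 0.014 m and horizontal distance between post2 and mark_left below 0.014 m)) and horizontal distance between each of case1, case2, case3, case4, case5 and plate_mid below 0.015 m and angle between the x axis of each of case1, case2, case3, case4, case5 and the y axis of plate, either way round below 0.14 rad and angle between the z axis of each of case1, case2, case3, case4, case5 and the z axis of plate, either way round below 0.06 rad and z of each of case1, case2, case3, case4, case5 in the frame of plate above 0.022 m and linear speed of each of case1, case2, case3, case4, case5 below 0.02 m/s); the robot touches nothing.
It fails at once if the spray is moved by more than 4 cm (distance of spray from where it was at the start of the episode above 0.04 m).
It fails at once if the tape is moved by more than 4 cm (distance of tape from where it was at the start of the episode above 0.04 m).
It fails at once if the wrench is moved by more than 4 cm (distance of wrench from where it was at the start of the episode above 0.04 m).
Of case1, case2, case3, case4, case5 only 3 to 5 are there at a start; the rules pass over those that are not, and their reading is None.
At some moment in a run one of case1, case2, case3, case4, case5 may be knocked a few centimetres aside while the robot is not near it.
It also fails if it takes over 210 s, if anything falls off the work surface, if the arm or the gripper's body presses on something with over 40 N, if the wrist force passes 120 N, or if a joint passes its speed limit or range.

## Working session

There is one attempt and no reset: what is moved stays moved. The work goes in short steps, each a Python script; the robot and the scene stay as the last script left them, time stands still between calls to the robot, and variables do not carry over. Pictures are saved under pics/ and viewed, at most 14 in all, crops included, and the job is handed in when it is done.

```bash
ls; mkdir -p pics; python3 - <<'E'
from station import robot, fingers, vision, recognise
import cv2,numpy as np
for c in ("scene","top"):
    im=vision.grab_frame(c); cv2.imwrite(f"pics/{c}0.png",cv2.cvtColor(im,cv2.COLOR_RGB2BGR))
    k=vision.calibration(c); print(c,np.round(k["mtx"],1).tolist(),k["k1"],np.round(k["extrinsics"],4).tolist())
    for l in ("plate","post1","case1","spray","tape","wrench"):
        print(l,[(np.round(d["rect"]).astype(int).tolist(),round(d["p"],2)) for d in recognise(l,c)])
k=vision.calibration("wrist");print(k)
print(robot.current_tool_pos(),robot.current_eef_rot(),robot.current_time_s())
E
```

```text
pics
scene [[455.6, 0.0, 285.1], [0.0, 455.6, 215.7], [0.0, 0.0, 1.0]] -0.02749200995232288 [[-0.0603, 0.9982, -0.0062, 0.0575], [-0.8677, -0.0493, 0.4945, 0.4657], [0.4933, 0.0352, 0.8691, -1.6016], [0.0, 0.0, 0.0, 1.0]]
plate [([428, 227, 30, 22], 0.62), ([310, 249, 120, 48], 0.61)]
post1 [([429, 228, 29, 25], 0.88), ([163, 213, 26, 23], 0.82)]
case1 [([181, 172, 49, 29], 0.9), ([294, 184, 43, 27], 0.8), ([356, 186, 41, 31], 0.8), ([229, 141, 38, 32], 0.79), ([359, 147, 45, 28], 0.77), ([237, 182, 42, 24], 0.71), ([310, 249, 122, 39], 0.69)]
spray [([420, 262, 36, 48], 0.77)]
tape [([164, 267, 39, 40], 0.62)]
wrench [([305, 304, 68, 25], 0.82), ([311, 249, 119, 48], 0.47)]
top [[436.5, 0.0, 283.7], [0.0, 436.5, 212.2], [0.0, 0.0, 1.0]] -0.03982033028603525 [[-0.0127, -0.9999, 0.0061, -0.0184], [0.9947, -0.012, 0.1018, -0.5405], [-0.1017, 0.0074, 0.9948, -1.2494], [0.0, 0.0, 0.0, 1.0]]
plate [([258, 179, 109, 48], 0.91)]
post1 [([150, 204, 26, 16], 0.88)]
case1 [([337, 249, 44, 30], 0.97), ([212, 301, 48, 35], 0.96), ([276, 248, 42, 25], 0.88), ([351, 302, 43, 34], 0.86), ([400, 258, 44, 25], 0.81), ([217, 253, 46, 28], 0.58)]
spray [([160, 153, 36, 30], 0.62), ([218, 255, 49, 29], 0.26)]
tape [([393, 149, 38, 36], 0.76)]
wrench [([264, 130, 62, 30], 0.74)]
{'mtx': array([[322.53729585,   0.        , 278.59777653],
       [  0.        , 322.53729585, 208.19460253],
       [  0.        ,   0.        ,   1.        ]]), 'k1': -0.008485020054734959, 'T_tool_cam': array([[ 2.43700796e-04,  9.50747418e-01,  3.09966590e-01,
         7.82801670e-02],
       [ 9.99999791e-01, -4.17415423e-04,  4.94104511e-04,
        -1.11164311e-03],
       [ 5.99153423e-04,  3.09966405e-01, -9.50747321e-01,
        -1.25064747e-01],
       [ 0.00000000e+00,  0.00000000e+00,  0.00000000e+00,
         1.00000000e+00]])}
[ 0.125335   -0.53555322  0.24835107] [1.79994216e+02 2.09998029e-04 1.31732295e+01] 0.7
```

```bash
python3 - <<'E'
import cv2
im=cv2.imread("pics/top0.png")[100:340,110:450]; cv2.imwrite("pics/top0c.png",cv2.resize(im,None,fx=2.35,fy=2.35,interpolation=cv2.INTER_CUBIC))
E
```

```text
(no output)
```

View pics/top0c.png

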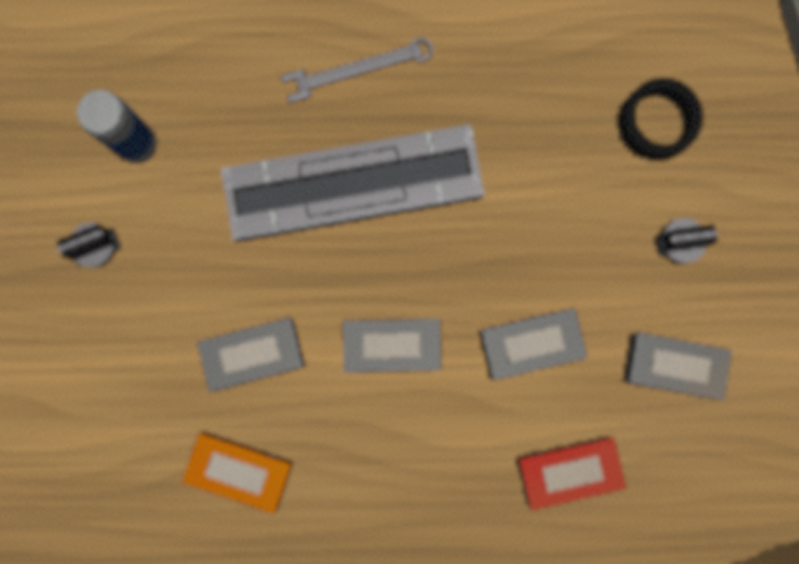

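View pics/scene0.png

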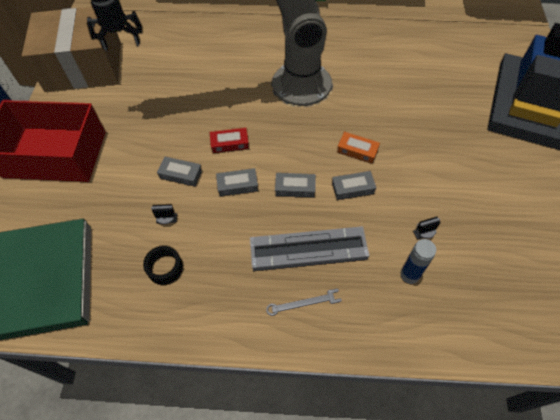

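The top picture shows four grey cases in a row, at crop columns 250, 392, 533 and 678 and row ~350. The posts are at (88,243) and (686,238), and the plate centre is at (352,183). The orange and red look-alikes sit below the row. The scene picture agrees.

```bash
cat > h.py <<'E'
import numpy as np, cv2
from scipy.spatial.transform import Rotation as R
from station import robot, fingers, vision, recognise, workorder
DOWN=lambda yaw:[180,0,yaw]
def snap(cam):
    """picture and its world->camera matrix"""
    k=vision.calibration(cam)
    if cam=="wrist":
        T=np.eye(4); T[:3,3]=robot.current_tool_pos(); T[:3,:3]=R.from_euler("xyz",robot.current_eef_rot(),degrees=True).as_matrix()
        E=np.linalg.inv(T@k["T_tool_cam"])
    else: E=k["extrinsics"]
    return vision.grab_frame(cam),k,E
def project(k,E,P):
    P=np.asarray(P,float).reshape(-1,3); M=np.diag([1,-1,-1])@E[:3]
    return cv2.projectPoints(P,cv2.Rodrigues(M[:,:3])[0],M[:,3],k["mtx"],np.array([k["k1"],0,0,0]))[0].reshape(-1,2)
def to_plane(k,E,uv,z):
    s=cv2.undistortPoints(np.array(uv,float).reshape(1,1,2),k["mtx"],np.array([k["k1"],0,0,0])).ravel()
    d=E[:3,:3].T@np.array([s[0],-s[1],-1]); c=-E[:3,:3].T@E[:3,3]
    return (c+d*(z-c[2])/d[2])[:2]
def ortho(s,z,c,yaw=0,half=0.1,res=0.001):
    """metric view of plane z: column = along yaw direction, row = to its right; pixel (n,n) is c"""
    im,k,E=s; n=int(half/res); g=np.arange(-n,n+1)*res; a=np.radians(yaw)
    X,Y=np.meshgrid(g,-g)
    P=np.stack([c[0]+X*np.cos(a)-Y*np.sin(a),c[1]+X*np.sin(a)+Y*np.cos(a),np.full_like(X,z)],-1)
    m=project(k,E,P).astype(np.float32).reshape(*X.shape,2)
    return cv2.remap(im,m,None,cv2.INTER_LINEAR)
def opix(uv,c,yaw=0,half=0.1,res=0.001):
    n=int(half/res); x,y=(uv[0]-n)*res,-(uv[1]-n)*res; a=np.radians(yaw)
    return np.array([c[0]+x*np.cos(a)-y*np.sin(a),c[1]+x*np.sin(a)+y*np.cos(a)])
def rect_of(mask,near=None):
    """long-axis rect of the largest blob: centre px, (long,short) px, image-up angle deg"""
    cs=cv2.findContours(mask.astype(np.uint8),cv2.RETR_EXTERNAL,cv2.CHAIN_APPROX_NONE)[0]
    c=max(cs,key=cv2.contourArea); (u,v),(w,h),a=cv2.minAreaRect(c)
    if w<h: w,h,a=h,w,a+90
    return (u,v),(w,h),(-a+90)%180-90
def blob(s,z,c,cond,yaw=0,half=0.1,res=0.001):
    o=ortho(s,z,c,yaw,half,res); hsv=cv2.cvtColor(o,cv2.COLOR_RGB2HSV).astype(int)
    m=cv2.morphologyEx(cond(hsv).astype(np.uint8),cv2.MORPH_OPEN,np.ones((3,3)))
    uv,wh,a=rect_of(m); return opix(uv,c,yaw,half,res),np.array(wh)*res,(yaw+a+90)%180-90,o
def save(n,o,f=1): cv2.imwrite(f"pics/{n}.png",cv2.cvtColor(cv2.resize(o,None,fx=f,fy=f),cv2.COLOR_RGB2BGR))
E
python3 - <<'E'
from h import *
s=snap("top"); k,E=s[1:]
px=lambda u,v:(110+u/2.35,100+v/2.35)
lowsat=lambda h:h[...,1]<70
tiles=[]
for n,uv,z,half in [("plate",px(352,183),.028,.2),("c1",px(250,354),.036,.085),("c2",px(392,345),.036,.085),("c3",px(533,343),.036,.085),("c4",px(678,366),.036,.085)]:
    c=to_plane(k,E,uv,z); p,wh,a,o=blob(s,z,c,lowsat,half=half); print(n,p.round(4),wh.round(4),round(a,1)); tiles.append(cv2.resize(o,(200,200)))
for n,uv in [("pL",px(88,240)),("pR",px(690,236))]:
    c=to_plane(k,E,uv,.0675); p,wh,a,o=blob(s,.0675,c,lambda h:h[...,2]<60,half=.06); print(n,c.round(4),p.round(4),wh.round(4),round(a,1)); tiles.append(cv2.resize(o,(200,200)))
# head for the plate
pc=to_plane(k,E,px(352,183),.028)
robot.move_to([.45,-.4,.3],DOWN(90)) 
robot.move_to([pc[0],pc[1],.24],DOWN(97))
s=snap("wrist"); save("w1",s[0]); tiles.append(cv2.resize(ortho(s,.028,pc,97,.2),(200,200)))
save("t1",np.vstack([np.hstack(tiles[:4]),np.hstack(tiles[4:])]))
print(pc,robot.current_joint_positions(),robot.current_time_s())
E
```

```text
plate [0.6448 0.0443] [0.3222 0.0962] -80.5
c1 [0.431  0.1708] [0.1202 0.0636] -75.8
c2 [ 0.4398 -0.0025] [0.119 0.063] -90.0
c3 [ 0.4396 -0.1765] [0.121  0.0636] -77.5
c4 [ 0.4098 -0.3546] [0.1232 0.0637] 78.7
pL [0.5696 0.3625] [0.5655 0.3615] [0.0623 0.0223] -74.8
pR [ 0.5658 -0.3677] [ 0.5631 -0.3586] [0.0643 0.0231] -78.7
[0.64272552 0.04400138] [ 14.50339074  33.19484647 -33.85130375  69.72893653  18.02197921
  82.15041155 -10.55393265] 3.9083
```

View pics/t1.png

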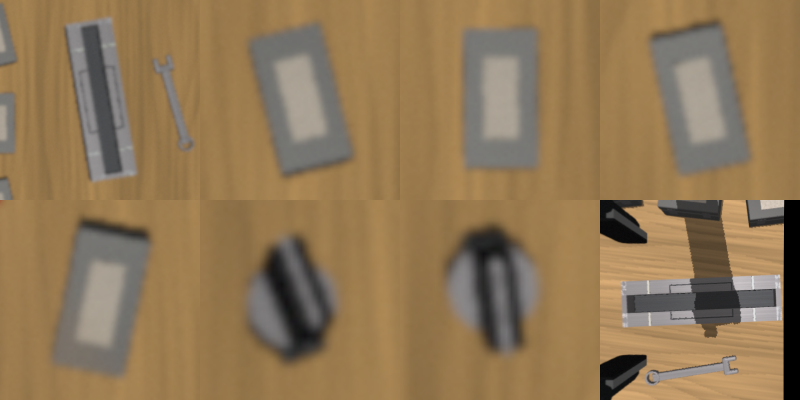

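View pics/w1.png

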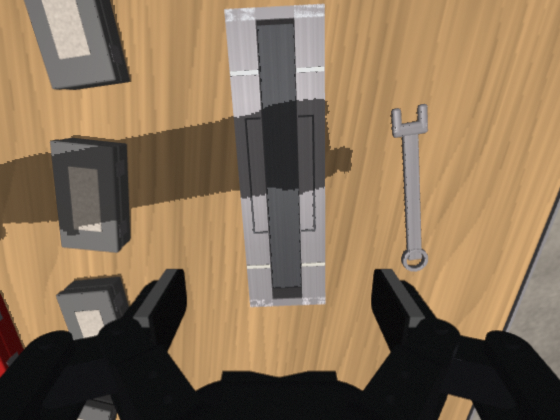

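The wrist picture shows the plate clear of obstructions, with the slot running from (276,20) to (287,290). The white lines are at rows 70 and 266. I'll measure it from two opposite tool yaws so the camera offset cancels.

```bash
cat > plate.py <<'E'
from h import *
def fit_plate(s,c,yaw,res=.0005):
    half=.17; o=ortho(s,.028,c,yaw,half,res); g=cv2.GaussianBlur(cv2.cvtColor(o,cv2.COLOR_RGB2GRAY),(3,3),0).astype(float)+8
    g=np.log(g); n=int(half/res); d=np.gradient(g,axis=0); ctr=[];xs=[]
    for x in range(-270,271,4):
        col=d[:,n+x]; w1=slice(n-60,n-14); w2=slice(n+14,n+60)
        a=n-60+np.argmin(col[w1]); b=n+14+np.argmax(col[w2])
        if abs((b-a)*res-.036)<.0025: ctr.append((a+b)/2-n); xs.append(x)
    ctr=np.array(ctr)*res; xs=np.array(xs)*res
    k=np.ones(len(xs),bool)
    for _ in range(4):
        p=np.polyfit(xs[k],ctr[k],1); r=ctr-np.polyval(p,xs); k=abs(r)<max(.0006,2*r[k].std())
    dyaw=-np.degrees(np.arctan(p[0]))
    # white lines: bright ridge on the lips
    hsv=cv2.cvtColor(o,cv2.COLOR_RGB2GRAY).astype(float); rows=np.r_[n-72:n-48,n+48:n+72]
    prof=hsv[rows].mean(0); prof-=cv2.GaussianBlur(prof[None],(61,1),0)[0]; m=[]
    for sg in(-1,1):
        lo=n+sg*210-36; q=prof[lo:lo+72]; i=np.argmax(q); w=np.clip(q[i-3:i+4],0,None); m.append((lo+i+(w*np.arange(-3,4)).sum()/w.sum()-n)*res)
    mid=(m[0]+m[1])/2; y=-np.polyval(p,mid); a=np.radians(yaw)
    return np.array([c[0]+mid*np.cos(a)-y*np.sin(a),c[1]+mid*np.sin(a)+y*np.cos(a)]),yaw+dyaw,m[1]-m[0],k.sum(),o
E
python3 - <<'E'
from plate import *
c=np.array([.6448,.0443]); yaw=99.5; os=[];ps=[]
for psi in (99.5-90,99.5+90):
    # camera 78 mm along tool x; put plate into the picture's middle
    u=np.array([np.cos(np.radians(psi)),np.sin(np.radians(psi))])
    t=c+u*.045; 
    try: robot.move_to([*t,.24],DOWN(psi))
    except robot.PlanningError as e: print(psi,e); continue
    s=snap("wrist"); cc,yy=c,yaw
    for _ in range(2): cc,yy,d,k,o=fit_plate(s,cc,yy)
    print(psi,cc.round(4),round(yy,2),round(d,4),k,robot.current_tool_pos().round(4)); os.append(cv2.resize(o,(390,390)))
    save(f"p{int(psi)}",s[0])
save("plates",np.hstack(os)); print(robot.current_time_s())
E
```

```text
9.5 [0.6446 0.0469] 99.54 0.21 96 [0.6891 0.0513 0.24  ]
189.5 [0.6439 0.0468] 99.48 0.2101 124 [0.6005 0.0368 0.2399]
7.6917
```

View pics/plates.png

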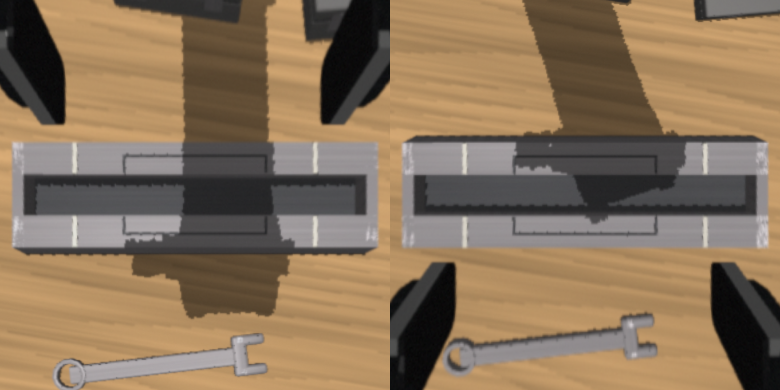

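The two views agree: the plate middle is (0.6442, 0.0468), the slot yaw is 99.5° and the line spacing is 0.210. Next, the right post.

```bash
python3 - <<'E'
from h import *
c=np.array([.563,-.3586]); 
robot.move_to([c[0],c[1],.19],DOWN(90))
s=snap("wrist")
o=ortho(s,.0675,c,0,.06,.0003); save("post",o)
hs=cv2.cvtColor(o,cv2.COLOR_RGB2HSV).astype(int)
print(robot.current_tool_pos(),robot.current_time_s(),robot.tip_reach, robot.current_joint_positions().round(1))
E
```

```text
[ 0.56428983 -0.35600341  0.19040386] 9.225 0.017 [ 52.8  39.1 -39.7  69.8  24.1  79.2  15.5]
```

View pics/post.png

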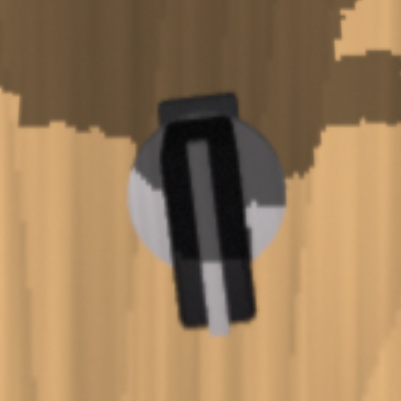

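The post's bar runs from (198,140) to (219,333). That puts its centre at about (0.565, -0.369) at 96°, and the flange circle agrees. Picking and inserting it now.

```bash
cat > post.py <<'E'
from h import *
MID=np.array([.64425,.04685]); YAW=99.5
D=np.array([np.cos(np.radians(YAW)),np.sin(np.radians(YAW))])
def pick_post(c,yaw):
    fingers.gripper_to(.65); robot.move_to([*c,.15],DOWN(yaw)); robot.pause(.2)
    print("down stop",robot.line_to([*c,.050],velocity=.1,f_stop=8),robot.current_tool_pos().round(4))
    fingers.gripper_to(0,force=70); print("gap",robot.current_finger_gap(),robot.current_gripper_force())
    robot.line_to([*c,.2],velocity=.2)
def insert(sign):
    t=MID+sign*.105*D
    robot.move_to([*t,.2],DOWN(YAW)); robot.line_to([*t,.09],DOWN(YAW),velocity=.15); robot.pause(.4)
    p=robot.current_tool_pos(); print("above",(p[:2]-t).round(4),robot.current_eef_rot().round(2),robot.current_contact_force().round(1))
    print("stop",robot.line_to([*t,.058],velocity=.03,f_stop=6)); robot.pause(.3)
    print(robot.current_tool_pos().round(4),robot.current_contact_force().round(1),robot.current_joint_positions().round(1),robot.current_time_s())
    return t
E
python3 - <<'E'
from post import *
pick_post(np.array([.565,-.369]),96.2); insert(-1)
E
```

```text
down stop False [ 0.5658 -0.3692  0.051 ]
gap 0.2737526934468475 68.73729586601257
above [0.0002 0.    ] [1.7996e+02 2.0000e-02 9.9500e+01] [ 0.2  0.4 -2.5]
stop True
[ 0.6612 -0.0567  0.0588] [ 0.9 -0.2  5. ] [ 26.8  45.9 -40.1  79.2  30.5  65.9  -7.6] 16.3667
```

It is down: z rose 8 mm relative to the grasp height. Now the twist.

```bash
cat >> post.py <<'E'
def twist(t,target):
    z=robot.current_tool_pos()[2]+.0004
    y0=robot.current_eef_rot()[2]
    for y in np.linspace(y0,target,10)[1:]:
        robot.move_to([*t,z],DOWN(y))
    robot.pause(.2); print("twist",robot.current_tool_pos().round(4),robot.current_eef_rot().round(1),robot.current_contact_force().round(1),robot.current_torque().round(2),robot.current_finger_gap())
def release():
    p=robot.current_tool_pos(); fingers.gripper_to(.6); robot.line_to([p[0],p[1],.16],velocity=.15)
E
python3 - <<'E'
from post import *
t=MID-.105*D
for y in (9.5,189.5): print(y,np.round(robot.inverse_kinematics([*t,.0592],DOWN(y)),1))
twist(t,9.5); release(); s=snap("wrist"); save("tw",s[0]); print(robot.current_time_s())
E
```

```text
9.5 [ 15.8  41.2 -20.2  79.7  15.   61.7 -87.5]
189.5 [ 35.   53.4 -58.5  78.8  45.8  72.8  73.4]
twist [ 0.6616 -0.0565  0.0591] [-180.    -0.     9.7] [ 0.1  0.1 -2.1] [ 0.09 -0.13 -0.06] 0.2728782912612744
20.3
```

View pics/tw.png

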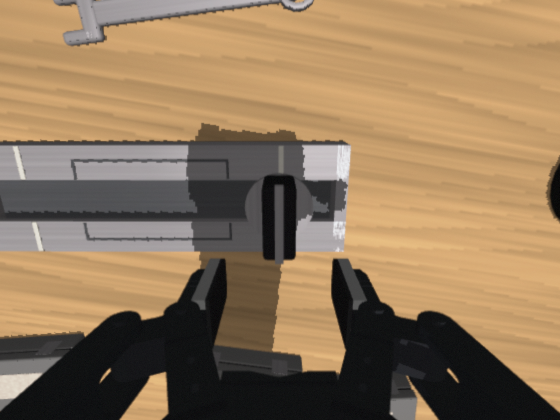

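The post is locked across the slot at the right-hand line, at about (279,215). Looking at the left post.

```bash
python3 - <<'E'
from h import *
c=np.array([.5655,.3615]); p=robot.current_tool_pos()
robot.line_to([p[0],p[1],.26],velocity=.25); robot.move_to([.56,.2,.26],DOWN(95))
robot.move_to([c[0],c[1],.2],DOWN(105)); robot.pause(.4)
s=snap("wrist"); p=robot.current_tool_pos(); print(p,robot.current_eef_rot()[2])
save("post2",ortho(s,.0675,c,0,.06,.0003)); print("cam",(-s[2][:3,:3].T@s[2][:3,3]).round(4),robot.current_joint_positions().round(1),robot.current_time_s())
E
```

```text
[0.56588285 0.36089227 0.20043786] 104.93800006394639
cam [0.544  0.4382 0.3256] [-10.9  40.  -42.9  68.   26.3  81.3 -35.7] 23.0917
```

View pics/post2.png

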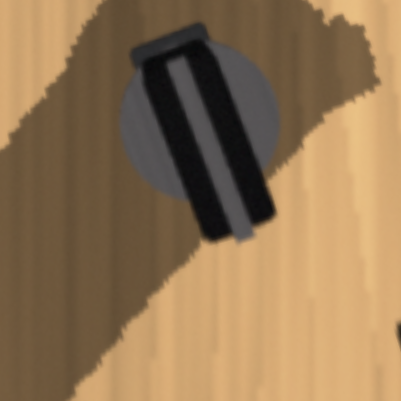

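The strip runs (176,57) to (243,238) and the flange is centred at about (200,120), so the post is at (0.5686, 0.377), yaw 110.3°.

```bash
python3 - <<'E'
from post import *
pick_post(np.array([.5686,.377]),110.3); t=insert(1)
p=robot.current_tool_pos()
if p[2]<.0605: twist(t,9.5); release(); p=robot.current_tool_pos(); robot.line_to([*p[:2],.26]); save("tw2",snap("wrist")[0])
print(robot.current_time_s())
E
```

```text
down stop False [0.5691 0.3776 0.051 ]
gap 0.2715384795161514 69.18758153915405
above [ 0.0002 -0.    ] [179.96   0.    99.49] [ 0.4  0.8 -1.9]
stop True
[0.6267 0.1503 0.0588] [-0.3  0.9  5.3] [  9.1  43.8 -39.5  82.9  29.3  64.  -26.1] 29.7833
twist [0.6269 0.1504 0.0591] [-180.     0.     9.7] [-0.3  0.1 -2.8] [-0.03 -0.09 -0.02] 0.2703254151794442
34.5333
```

Both posts are in and locked. For each case I'll take a wrist look first; starting with c3, after checking the left post.

```bash
cat > case.py <<'E'
from post import *
def look(c,yaw):
    """case pose from a wrist view: low-saturation blob seeds the rect; the label gives centre and angle"""
    robot.move_to([c[0],c[1]-.02,.2],DOWN(90)); robot.pause(.3); s=snap("wrist"); res=.0005; half=.08
    o=ortho(s,.036,c,yaw,half,res); h=cv2.cvtColor(o,cv2.COLOR_RGB2HSV).astype(int); g=cv2.cvtColor(o,cv2.COLOR_RGB2GRAY)
    case=cv2.morphologyEx(((h[...,1]<75)&(h[...,2]>25)).astype(np.uint8),cv2.MORPH_OPEN,np.ones((5,5)))
    try:
        uv,wh,a=rect_of(case); P=opix(uv,c,yaw,half,res); print("body",P.round(4),(np.array(wh)*res).round(4),round(yaw+a,1))
    except Exception as e: print(e)
    return s,o
E
python3 - <<'E'
from case import *
a=cv2.resize(cv2.imread("pics/tw2.png"),(400,300))
robot.move_to([.55,-.05,.26],DOWN(95))
s,o=look(np.array([.439,-.174]),102.5)
print(robot.current_tool_pos(),robot.current_time_s()); np.save("o.npy",o)
t=snap("top")[0]
b=cv2.cvtColor(cv2.resize(o,(320,320)),cv2.COLOR_RGB2BGR); c=cv2.cvtColor(cv2.resize(t,(400,300)),cv2.COLOR_RGB2BGR)
L=np.vstack([a,c]); Rr=np.vstack([b,np.zeros((280,320,3),np.uint8)]); cv2.imwrite("pics/m1.png",np.hstack([L,Rr]))
E
```

```text
body [ 0.4515 -0.1612] [0.1405 0.096 ] 102.5
[ 0.43984344 -0.19306939  0.20025039] 37.2167
```

View pics/m1.png

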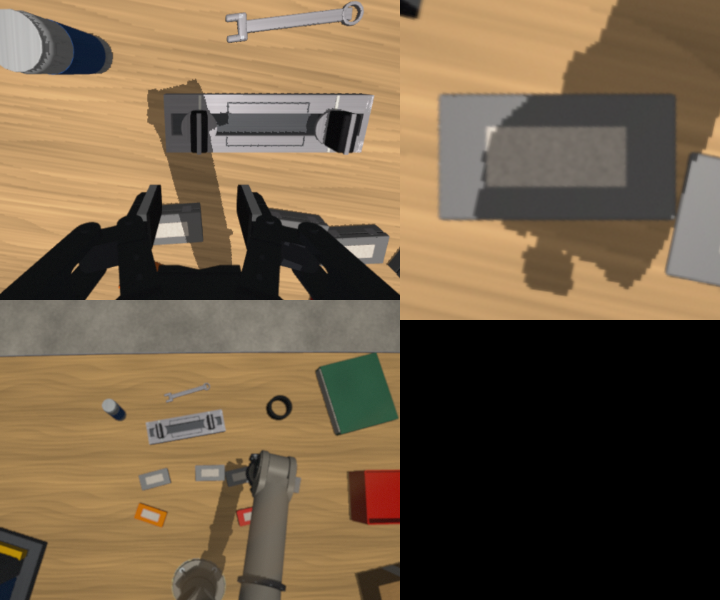

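Both posts are locked. The middle case has been knocked towards c3 and is almost at its end, but c3 itself is where I measured it. Grasping c3 first, then remeasuring the rest with the top camera.

```bash
cat >> case.py <<'E'
def take(c,yaw,level):
    fingers.gripper_to(1.0); robot.move_to([*c,.13],DOWN(yaw)); robot.pause(.2)
    print("down stop",robot.line_to([*c,.022],velocity=.12,f_stop=8),robot.current_tool_pos().round(4))
    fingers.gripper_to(0,force=60); print("gap mm",robot.current_finger_gap()*85,robot.current_gripper_force())
    z0=robot.current_tool_pos()[2]; zt=.028+.036*level+z0
    hi=max(.2,zt+.06)
    robot.line_to([*c,hi],velocity=.2); robot.move_to([*MID,hi],DOWN(YAW)); robot.line_to([*MID,zt+.012],DOWN(YAW),velocity=.15); robot.pause(.3)
    print("place stop",robot.line_to([*MID,zt-.001],velocity=.03,f_stop=5),robot.current_tool_pos().round(4),"want",round(zt,4))
    fingers.gripper_to(1.0); robot.pause(.1); robot.line_to([*MID,zt+.1],velocity=.15)
def survey(name,park=(.5,.36,.3)):
    robot.move_to(park,DOWN(95)); s=snap("top"); b=np.array([-.0006,.0025])
    o=ortho(s,.036,[.44,-.06],0,.4,.001); h=cv2.cvtColor(o,cv2.COLOR_RGB2HSV).astype(int)
    m=cv2.morphologyEx((h[...,1]<70).astype(np.uint8),cv2.MORPH_OPEN,np.ones((5,5)))
    for c in cv2.findContours(m,cv2.RETR_EXTERNAL,cv2.CHAIN_APPROX_NONE)[0]:
        if 4000<cv2.contourArea(c)<18000:
            uv,wh,a=rect_of(cv2.drawContours(np.zeros_like(m),[c],-1,1,-1)); print((opix(uv,[.44,-.06],0,.4)+b).round(4),np.round(wh),round(a%180,1))
    save(name,s[0][120:340,100:500],2); print(robot.current_time_s())
E
python3 - <<'E'
from case import *
take(np.array([.4378,-.1755]),102.5,0); survey("s1")
E
```

```text
down stop False [ 0.4385 -0.1757  0.0226]
gap mm 62.92789335503295 67.30692386627197
place stop True [0.6443 0.0468 0.0513] want 0.0512
[ 0.7194 -0.342 ] [102.  89.] 129.8
[ 0.4092 -0.3521] [123.  64.] 78.4
[ 0.4532 -0.0496] [118.  63.] 90.6
[0.4294 0.1737] [121.  65.] 104.2
46.3917
```

View pics/s1.png

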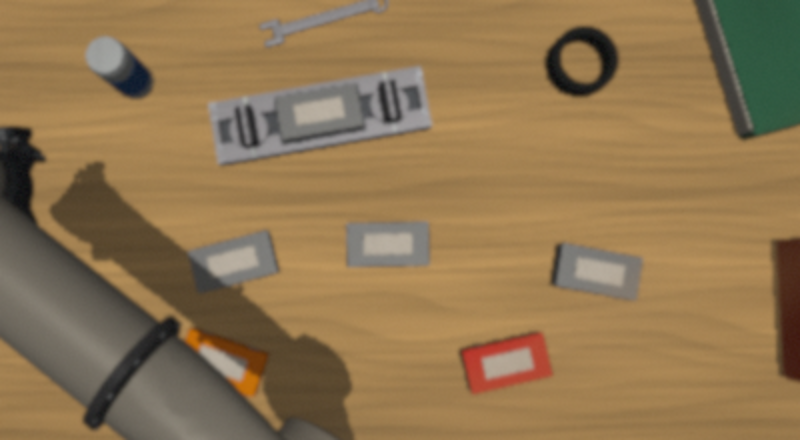

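The first case sits on the outline, and three grey cases are left, all measured. Continuing.

```bash
python3 - <<'E'
from case import *
take(np.array([.4294,.1737]),104.2,1); take(np.array([.4532,-.0496]),90.6,2); survey("s2")
E
```

```text
down stop False [0.43   0.1741 0.0226]
gap mm 62.6127632314084 66.85994982719421
place stop True [0.6443 0.0468 0.0872] want 0.0871
down stop False [ 0.4539 -0.0495  0.0226]
gap mm 62.64939655413818 68.44624042510986
place stop True [0.6444 0.0469 0.1231] want 0.123
[ 0.7193 -0.3418] [102.  89.] 131.6
[ 0.4094 -0.3522] [123.  64.] 78.7
62.625
```

View pics/s2.png

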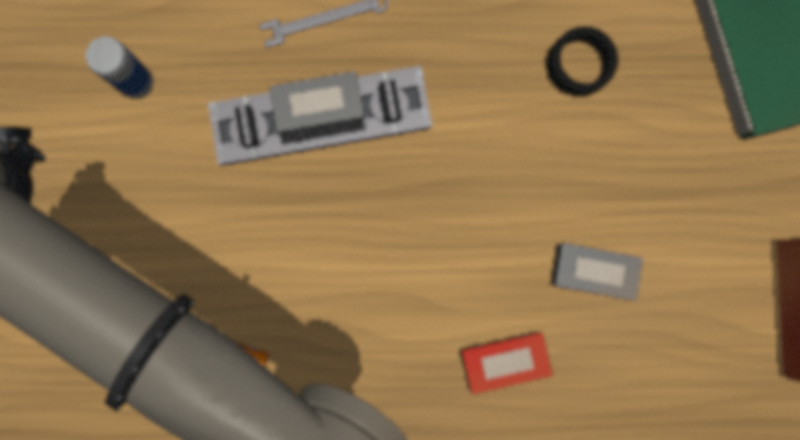

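Three cases are stacked squarely and c4 hasn't moved. Placing the last one.

```bash
python3 - <<'E'
from case import *
robot.move_to([.45,-.2,.28],DOWN(90))
take(np.array([.4091,-.3537]),78.7,3)
p=robot.current_tool_pos(); robot.line_to([p[0],p[1],.3]) if p[2]<.3 else 0
survey("s3",(.45,-.3,.3)); a=snap("scene")[0][190:310,110:460]; save("sc3",a,2.2)
t=cv2.imread("pics/s3.png")[:300,:]; b=cv2.resize(cv2.imread("pics/sc3.png"),(800,274)); cv2.imwrite("pics/fin.png",np.vstack([t,b]))
E
```

```text
down stop False [ 0.4099 -0.354   0.0228]
gap mm 62.58181814937294 67.90222764015198
place stop True [0.6444 0.0469 0.1593] want 0.1592
[ 0.1699 -0.432 ] [261.  51.] 0.0
[ 0.4944 -0.409 ] [130.  97.] 0.0
[0.0769 0.004 ] [189.  75.] 90.0
74.575
```

View pics/fin.png

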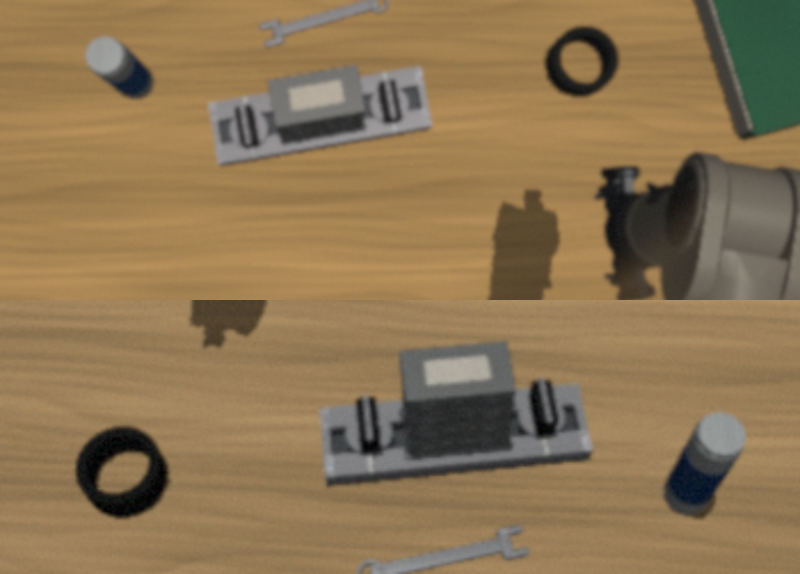

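All four cases form one square column between the locked posts, and the spray can, tape roll and wrench haven't moved. Handing in.

```bash
python3 -c "
from station import workorder; print(workorder.close_job())"
```

```text
the job is handed in; nothing more can be done
None
```

I've handed in the job: both stop posts are locked across the slot at the white lines, and all four grey cases are stacked between them. The last pictures, taken at about 75 s on the robot's clock, showed everything in place; the hand-in call returned no verdict.

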